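# Shut the bench burner's gas tap with the inner knob

## Task

Before the gas hose goes back on, shut off the bench burner on the clean bench: turn the inner gas knob clockwise to the low-flame stop, push it in against its spring to get past, turn it on as far as OFF and let it spring back up, locked there. The outer air ring round it is set for this burner, so leave it as it is. Be gentle: don't wrench at the stops, lean hard on the burner or shift it on the bench, and leave the glassware and instruments alone.

Things in the scene. Friction and masses are not known exactly. Their poses are not given: they have to be found in the camera images.
- burner: Loose, unlit bench gas burner, 1.0 kg: white housing with a steel top plate, 120 x 190 mm (x by y), top 58 mm above the bench, on rubber feet. Origin on the bench under its middle. Tube at y = +52 mm, concentric control at x = 0, y = -45 mm, hose nozzle out of the back (+x) to 102 mm. Slips at 5 to 7 N sideways or about 0.4 N m of twist; must stay within 10 mm of its place.
- burner_tube (a point): Top of the upright steel burner tube (head 34 mm wide), 135 mm above the bench, 97 mm from the control's axis. Must stay within 10 mm of its place.
- control_axis (a point): Fixed point of the burner on the vertical axis of both knobs, at the top plate. Under it a pin on the gas spindle meets two stops, low flame at gas_knob = about 0.9 and the end stop at OFF, about 0. The knob can sit askew on its spindle, so both lie up to 0.25 rad off these figures, to the same side; feel for them: torque rises sharply; 0.15 to 0.25 N m is enough to know.
- gas_knob_top (a point): Centre of the inner (gas) knob's top, 111 mm above the bench when up; frame turns with the knob. Black bar 12 mm wide (its y), 38 mm long (its x), upright flat sides 78 to 111 mm above the bench, white pointer line on its -x end; round skirt 38 mm wide below. Take the bar across its 12 mm, fingertips 12 mm or more above the air ring's top: the knob goes down as much as 8 mm.
- gas_knob (a joint): Angle of the inner gas knob, rad; falls as it is closed, clockwise seen from above. About 0 is OFF. Starts at 1.4 to 2.1, turns freely (0.04 N m) to the low-flame stop; pushed down over 4 mm it turns on to the end stop, 0.9 rad farther. Let go at the end stop it pops up, locked with 0.1 rad of play; let go 0.1 rad or more short of the end stop it stays down, not locked.
- gas_push (a joint): How far the inner knob is pushed down, m: 0 is up, 0.008 is the bottom. Spring: 3.5 N to start moving, 8 N at 4 mm, 12.5 N at 8 mm. It comes up by itself when let go, except between the two stops, where the pin holds it 4 mm down.
- air_ring (a joint): Angle of the outer air ring, rad, 0 at the start; must stay within 0.12. Turns very easily (0.03 N m) if touched. Black ribbed ring 62 mm in diameter, coaxial with the gas knob, top 73 mm above the bench.
- air_ring_lug (a point): Top of the air ring's finger lug near its outer end: a tab 8 mm wide that reaches 44 mm from the axis, 75 mm above the bench. Part of the air ring.
- table: The stainless work bench, top at height 0. The burner's force on it (its weight is 10 N) must never exceed 40 N.
- jar_a: Culture jar with a grey lid, 66 mm in diameter, 95 mm high, behind the burner; origin at the centre of its underside. A bystander, like all below.
- jar_b: Another such culture jar, behind the burner.
- jar_c: A third such culture jar, beside the burner's tube end.
- petri: Closed glass petri dish, 94 mm in diameter, 16 mm high, in front of the burner; origin under its centre.
- forceps: Long steel forceps lying flat, 220 mm long, 8 mm high, along the burner's control end; origin under the middle.
- scalpel: Scalpel lying flat, 150 mm long, 5 mm high, in front of the burner; origin near its middle.
- bottle: Closed amber glass bottle, 54 mm in diameter, 120 mm high, off the burner's control end; origin under its centre.
There are look-alikes about, which are no part of the job. What is shaped like the burner but yellow is not meant.

How it is judged:
By the outcome, as a careful person would: the job done as asked, in the order asked, and still so for the second after the job is handed in, with the robot touching nothing.
It also fails if it takes over 72 s, if anything falls off the work surface, if the arm or the gripper's body presses on something with over 40 N, if the wrist force passes 120 N, or if a joint passes its speed limit or range.

## Robot

A 6-joint arm with a two-finger parallel gripper is mounted at the origin on the work surface. World frame = base frame: x ahead of the robot, y to its left, z up, the work surface at z = 0. Lengths are in m, angles in degrees, forces in N, time in s.
With the tool pointing down it reaches from about 0.3 to 0.775 m from the base axis. Payload 14.6 kg.
Tool frame: the origin (TCP) lies on the centre line of the jaws, within the pads' length; the fingertips stand 25 mm ahead of it and the grasp point (between the pads) lies 6 mm ahead of it; x points along the fingers, y is the direction in which the jaws open and shut, and the axes are right-handed (so a half turn about x gives the same grasp; the last joint's range is limited). The gripper opens to 94 mm and grips with 3 to 60 N. Pads are 16 mm wide; open, the fingers measure 119 mm over their backs; the gripper's body (75 mm by 177 mm) begins 78 mm behind the grasp point.
Start: joints at [67.689, 17.183, 87.147, -0, 75.671, -3.816], TCP at [0.174, 0.522, 0.23] pointing down, gripper open.
Joint ranges: [-173.82, 173.82], [-45.26, 126.66], [13.44, 144.39], [-59.66, 239.66], [0, 175.72], [-146.38, 146.38]. Speed limits (degrees/s): [127.2, 127.2, 147.25, 180, 180, 180].

## Interface

Orientations are given as a 3x3 rotation matrix whose columns are the frame's x, y, z axes.
In Python, from workcell import get_state, optics, job_done gives the robot as it stands.
- The arm moves only by the tool carry_out, never from a script. Its argument "plan" is a list of rows, each a list of 3 entries, a list of its own where there are three numbers: the shift along the tool's x, y, z in units of 50 mm (1.0 is 50 mm), then the turn about the tool's x in units of 10 degrees (1.0 is 10 degrees), then the opening, from 0 (shut) to 1 (fully open). A call has 1 to 20 rows; each row is the pose to reach, as a shift and turn from the pose commanded when the call began, along the tool's axes at that moment; what a row does not reach only later rows make up. A row lasts 1/8 s, in which the tool goes at most 62.5 mm and 10.7 degrees, less where a joint would pass 70% of its speed; a pose out of reach is approached as far as the arm can. A call with a gripper value outside its range is refused whole. The fingers move at their own pace and stop on an object; "newtons" is the grip in N (left out, the last holds). Time passes only in rows, so rows that repeat a pose let the fingers close. It gives the time, the measured TCP pose, the force and the opening at its end, in the units of the state.
- get_state(): the state, without advancing time (a new reading comes with each control period).
- optics.camera(name): name is "scene" or "side" or "wrist"; returns a dict with "image" (384x512x3 uint8, red, green, blue), "intrinsics" (3x3 intrinsics, pixels), "extrinsics" (4x4, takes a point from camera to world coordinates). Camera axes: x right, y down, z forward; pixel columns grow to the right and rows downward; lengths in m; the calibration is good to about 2 mm. A picture is of the moment at which its call begins. There is no depth.
- job_done(): hands the job in, once; it reports no verdict.
The state is a dict: "t": time; "qpos": joint angles; "joint_velocities": joint speeds; "effort": joint torques, N m; "eef_pos": TCP position; "tool_rot": TCP orientation; "contact_force": force on the tool from outside, world axes, zero at the start; "torque": the same for the moment, N m; "opening": finger opening in m.
Only numpy, scipy, OpenCV 4.12 (cv2) and the standard library are available. Lean on these libraries where they do the work, as an engineer would, in place of code of your own. Each camera call takes 0.05 s, during which the arm holds its last target. There are 200 camera calls.

## Working session

There is one attempt and no reset: what is moved stays moved. The work goes in short steps, Python scripts to look and compute and a tool call to move; the robot and the scene stay as the last step left them, time stands still between calls to the robot, and variables do not carry over. Pictures are saved under pics/ and viewed, about 8 in all and at most 12, crops included, and the job is handed in when it is done.

Besides the shell and the picture viewer there is one more tool, called after "Emit:" as name(argument=value, ...) on one line, values as JSON. carry_out: Moves the arm, as the interface text tells. Its arguments: {"type":"object","properties":{"plan":{"type":"array","items":{"type":"array"}},"newtons":{"type":"number"}},"required":["plan"]}

```bash
mkdir -p pics; ls
cat > h.py <<'E'
import numpy as np, cv2
from workcell import get_state, optics, job_done
def snap(name,fn):
    c=optics.camera(name); cv2.imwrite(f'pics/{fn}.png',c['image'][:,:,::-1]); np.savez(f'pics/{fn}.npz',K=c['intrinsics'],T=c['extrinsics']); return c
def ray(fn,u,v,z):
    d=np.load(f'pics/{fn}.npz'); r=d['T'][:3,:3]@np.linalg.inv(d['K'])@[u,v,1]; o=d['T'][:3,3]; return o+r*(z-o[2])/r[2]
def proj(fn,p):
    d=np.load(f'pics/{fn}.npz'); q=d['K']@(d['T'][:3,:3].T@(np.asarray(p)-d['T'][:3,3])); return q[:2]/q[2]
E
python3 - <<'E'
from h import *
ims=[snap(n,n+'0')['image'] for n in('scene','side','wrist')]
for n in('scene0','side0','wrist0'):
    d=np.load(f'pics/{n}.npz');print(n,d['T'].round(3).tolist(),d['K'][0,0])
print(get_state())
E
```

```text
pics
scene0 [[-0.104, 0.755, -0.647, 1.188], [0.994, 0.072, -0.077, 0.101], [-0.011, -0.652, -0.758, 0.932], [0.0, 0.0, 0.0, 1.0]] 420.3944332324379
side0 [[0.724, -0.465, 0.51, -0.126], [-0.69, -0.485, 0.537, -0.603], [-0.002, -0.741, -0.672, 0.87], [0.0, 0.0, 0.0, 1.0]] 423.4980455970485
wrist0 [[0.317, 0.912, 0.259, 0.099], [0.948, -0.305, -0.087, 0.547], [-0.0, 0.273, -0.962, 0.384], [0.0, 0.0, 0.0, 1.0]] 312.5593667387714
{'t': 0.15, 'qpos': array([ 6.76891138e+01,  1.72075694e+01,  8.71718643e+01,  4.00645811e-05,
        7.56705956e+01, -3.81630608e+00]), 'joint_velocities': array([-0.04946462, -0.07230091, -0.11242251,  0.03571713,  0.08967645,
       -0.12226291]), 'effort': array([ 3.16620417e-04, -5.31964660e+01, -3.52814412e+01,  7.07965996e-02,
        2.36621319e-02, -1.12600733e-04]), 'eef_pos': array([0.17440669, 0.52142702, 0.23002577]), 'tool_rot': array([[-3.32111951e-04,  3.17214969e-01,  9.48353601e-01],
       [-8.07549935e-04,  9.48353259e-01, -3.17215137e-01],
       [-9.99999619e-01, -8.71193828e-04, -5.87925239e-05]]), 'contact_force': array([-0.02872884, -0.01926717, -0.14805343]), 'torque': array([-0.00481674, -0.01131756,  0.03864679]), 'opening': 0.0939552004844102}
```

View pics/scene0.png

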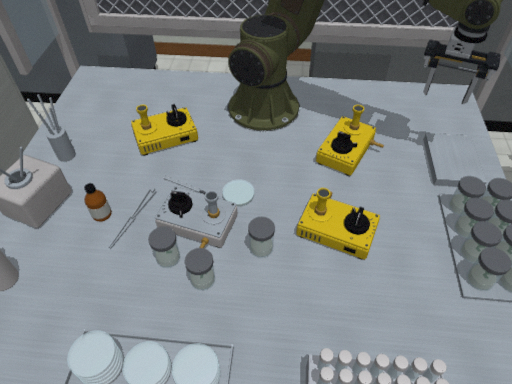

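View pics/side0.png

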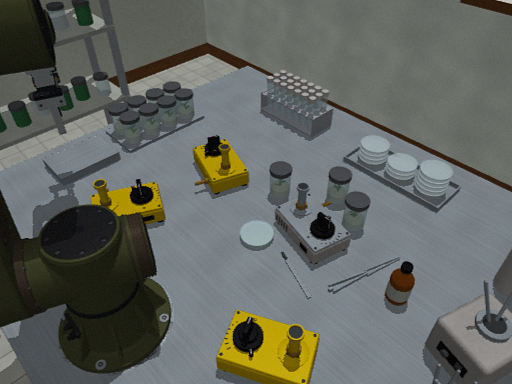

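Only one burner is white, at scene (197,215) and side (312,230). The other three, at scene (165,130), (346,145) and (338,225), are yellow look-alikes. I'll confirm with an enlarged crop of both views.

Run:
```python
from h import *
a=cv2.imread('pics/scene0.png')[170:260,145:245]; b=cv2.imread('pics/side0.png')[175:265,262:362]
cv2.imwrite('pics/crop1.png',np.vstack([cv2.resize(x,None,fx=0,dsize=(330*1,297),interpolation=cv2.INTER_CUBIC) for x in(a,b)]) if 0 else np.hstack([cv2.resize(x,(400,360),interpolation=cv2.INTER_CUBIC) for x in(a,b)]))
```

```text
(no output)
```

View pics/crop1.png

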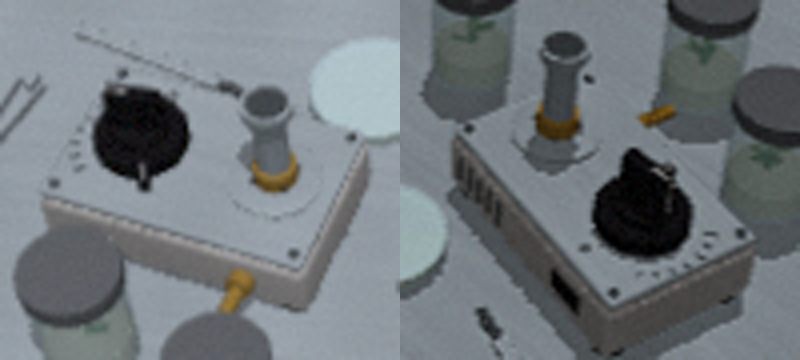

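Run:
```python
from h import *
sc=lambda u,v:(u/4+145-.375,v/4+170-.375); sd=lambda u,v:((u-400)/4+262-.375,v/4+175-.375)
for n,f,l in(('scene0',sc,dict(ring=(141,135,.073),tube=(267,100,.135),s1=(122,74,.058),s2=(53,184,.058),s3=(351,137,.058),s4=(293,254,.058),lugtip=(144,186,.075),bar=(118,92,.111))),('side0',sd,dict(ring=(643,216,.073),tube=(565,45,.135),s1=(613,293,.058),s2=(741,234,.058),s3=(468,129,.058),s4=(588,79,.058),lug=(670,208,.075),bar=(635,155,.111),bar2=(668,170,.111)))):
    for k,(u,v,z) in l.items(): print(n,k,ray(n,*f(u,v),z).round(4))
```

```text
scene0 ring [ 0.5163 -0.1748  0.073 ]
scene0 tube [ 0.5298 -0.0829  0.135 ]
scene0 s1 [ 0.4525 -0.2046  0.058 ]
scene0 s2 [ 0.5506 -0.2281  0.058 ]
scene0 s3 [ 0.4929 -0.0393  0.058 ]
scene0 s4 [ 0.5904 -0.0627  0.058 ]
scene0 lugtip [ 0.559  -0.1631  0.075 ]
scene0 bar [ 0.5124 -0.1852  0.111 ]
side0 ring [ 0.5051 -0.1812  0.073 ]
side0 tube [ 0.537 -0.08   0.135]
side0 s1 [ 0.453  -0.2024  0.058 ]
side0 s2 [ 0.5504 -0.2271  0.058 ]
side0 s3 [ 0.4929 -0.0377  0.058 ]
side0 s4 [ 0.5909 -0.061   0.058 ]
side0 lug [ 0.5214 -0.1897  0.075 ]
side0 bar [ 0.5119 -0.164   0.111 ]
side0 bar2 [ 0.5166 -0.1868  0.111 ]
```

The white burner is confirmed. The plate screws agree between the two views to 2 mm, which puts the control axis at about (0.511, -0.177) and the burner yaw at about -13.7°. Next I move above the knob for a close look.

Emit:
carry_out(plan=[[[0,-0.3,0.3],0.2,1],[[0,-0.9,0.9],0.6,1],[[0,-1.7,1.6],1.1,1],[[0,-2.6,2.5],1.7,1],[[0,-3.4,3.3],2.3,1],[[0,-4.3,4.2],2.9,1],[[0,-5.2,5.1],3.5,0.9],[[0,-6.1,5.9],4.1,0.8],[[0.1,-7.0,6.8],4.7,0.7],[[0.2,-7.9,7.7],5.3,0.6],[[0.3,-8.8,8.5],5.9,0.6],[[0.4,-9.5,9.3],6.5,0.6],[[0.4,-10.2,9.9],6.9,0.6],[[0.4,-10.7,10.4],7.2,0.6],[[0.4,-11.0,10.7],7.4,0.6],[[0.4,-11.1,10.8],7.5,0.6],[[0.4,-11.1,10.8],7.5,0.6],[[0.4,-11.1,10.8],7.5,0.6]])

```text
t: 2.4
eef_pos: [0.5103, -0.1753, 0.2105]
tool_rot: [[-0.0, 0.998, -0.06], [0.0, -0.06, -0.998], [-1.0, -0.0, -0.0]]
contact_force: [-0.8, -0.2, 0.2]
opening: 0.0565
```

Run:
```python
from h import *
c=snap('wrist','w1'); s=get_state(); print(s['t'],s['eef_pos'],s['tool_rot'].round(4).tolist(),s['qpos'].round(1),s['contact_force'],s['torque'],s['opening'])
im=cv2.imread('pics/w1.png'); cv2.imwrite('pics/w1v.png',cv2.resize(im,(800,600),interpolation=cv2.INTER_CUBIC))
print(proj('w1',[.511,-.1766,.111]),proj('w1',[.511,-.1766,.073]))
```

```text
2.45 [ 0.51037704 -0.17533297  0.21060755] [[0.0002, 0.9982, -0.0598], [-0.0, -0.0598, -0.9982], [-1.0, 0.0002, -0.0]] [-22.8  16.8  90.3   0.   72.8 -19.4] [ 0.36138587 -0.12324289  0.9311359 ] [-0.11139825  0.10858025 -0.00266969] 0.05647384709053986
[262.58031771 203.10727507] [262.45296454 191.09929919]
```

View pics/w1v.png

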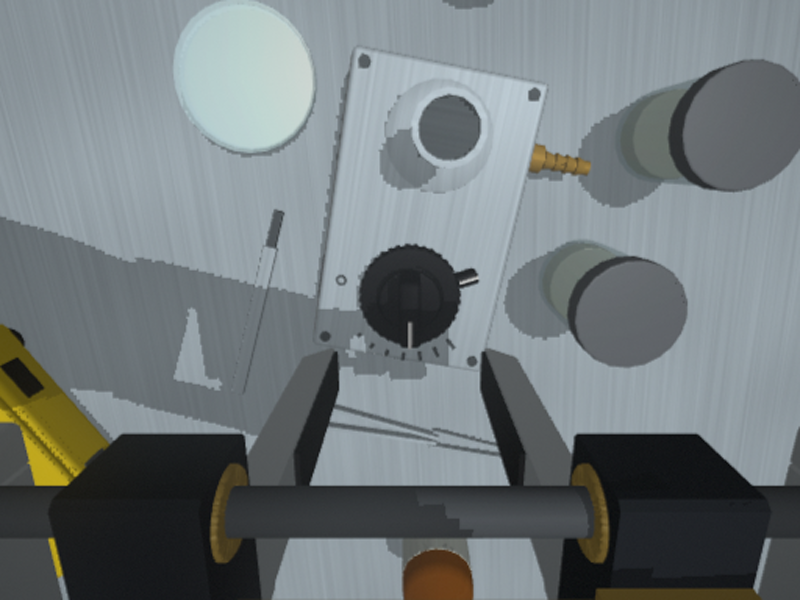

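The wrist view shows the knob at (410,297) with its white pointer line running from (408,322) to (409,348), so the bar is nearly square to the jaws. The air-ring lug is at (467,278) and the tube at (450,127). I'll refine the angle and the centre.

Run:
```python
from h import *
im=cv2.imread('pics/w1.png'); g=cv2.cvtColor(im,cv2.COLOR_BGR2GRAY)
roi=np.zeros_like(g); roi[203:226,254:270]=1
m=((g>110)&(roi>0)).astype(np.uint8); n,l,st,ce=cv2.connectedComponentsWithStats(m)
for i in range(1,n):
    print(st[i],ce[i])
i=1+np.argmax(st[1:,4]*(st[1:,1]<215)); v,u=np.nonzero(l==i)
p=np.array([ray('w1',a,b,.111)[:2] for a,b in zip(u,v)],np.float32)
print(cv2.fitLine(p,2,0,.001,.001).ravel(),p.min(0),p.max(0))
# dark ring disc
m=((g<60)).astype(np.uint8); m[:,:200]=0;m[:,330:]=0;m[:150]=0;m[226:]=0
c=max(cv2.findContours(m,0,1)[0],key=cv2.contourArea); (u,v),r=cv2.minEnclosingCircle(c); e=cv2.fitEllipse(c); print(u,v,r,e,ray('w1',u,v,.073),ray('w1',*e[0],.073))
# top-face bar edges
print(g[175:222:4,244:284:1][:, ::2])
```

```text
[254 207  16  19  76] [260.85526316 219.76315789]
[ 0.16598281  0.9861286   0.50862086 -0.19162515] [ 0.5023872  -0.19670744] [ 0.5155433  -0.18000464]
267.570068359375 186.23248291015625 38.12238311767578 ((263.9184875488281, 187.13145446777344), (59.792945861816406, 69.75144958496094), 75.65869140625) [ 0.51621112 -0.17203088  0.073     ] [ 0.5126453  -0.17271619  0.073     ]
[[ 47  47  41  37  39  40  38  36  37  35  35  35  38  46  41  42  41  47
   48  48]
 [ 41  40  38  40  38  39  35  35  34  33  35  35  34  48  47  48  42  38
   40  46]
 [ 36  42  40  38  38  37  37  39  42  42  43  44  38  44  46  46  46  45
   37  41]
 [ 42  42  38  37  37  37  36  41  41  43  44  44  37  42  43  43  44  45
   43  38]
 [ 42  41  37  35  35  36  38  40  42  41  43  42  36  42  41  44  43  43
   42  35]
 [ 36  35  34  36  35  34  35  39  40  42  43  41  36  41  42  41  43  41
   43  34]
 [ 32  34  34  34  34  35  33  34  33  35  34  35  32  34  35  36  36  33
   32  35]
 [ 35  31  34  35  35  34  31  33  35  33  33  34  33  34  35  34  35  34
   35  37]
 [ 36  35  34  31  34  34  32  34  33 139  50  35  32  34  34  33  35  35
   36  36]
 [ 35  33  35  34  34  34  31  34  36 138  48  35  34  32  35  35  35  37
   36  36]
 [ 70  44  33  35  34  33  34  34  34 139  48  35  34  35  35  36  34  38
   71 116]
 [114 115 114 116  76  57  37  34  34 139  49  33  32  55  83 115 117 114
  115 116]]
```

Emit:
carry_out(plan=[[[0.1,0.01,0.03],0,0.5],[[0.3,0.01,0.03],0,0.4],[[0.6,0.01,0.03],0,0.4],[[0.9,0.01,0.03],0,0.4],[[1.2,0.01,0.03],0,0.4],[[1.45,0.01,0.03],0,0.4],[[1.65,0.01,0.03],0,0.4],[[1.8,0.01,0.03],0,0.4],[[1.9,0.01,0.03],0,0.4],[[1.95,0.01,0.03],0,0.4],[[1.97,0.01,0.03],0,0.4],[[1.97,0.01,0.03],0,0.4]], newtons=3)

```text
t: 3.95
eef_pos: [0.511, -0.1776, 0.1121]
tool_rot: [[0.0, 0.998, -0.061], [-0.0, -0.061, -0.998], [-1.0, 0.0, 0.0]]
contact_force: [0.4, 0.1, -0.4]
opening: 0.0377
```

```bash
cat > st.py <<'E'
from h import *
s=get_state(); print('t',s['t'],s['eef_pos'].round(4),'F',s['contact_force'].round(2),'T',s['torque'].round(3),'op',round(s['opening'],4),'q6',s['qpos'][5].round(2),'eff6',s['effort'][5].round(3),'yaw',np.degrees(np.arctan2(s['tool_rot'][1,1],s['tool_rot'][0,1])).round(2))
E
python3 - <<'E'
import st
from h import *
snap('wrist','w2'); im=cv2.imread('pics/w2.png'); cv2.imwrite('pics/w2v.png',cv2.resize(im[120:330,120:400],(800,600),interpolation=cv2.INTER_CUBIC))
E
```

```text
t 3.95 [ 0.511  -0.1776  0.1121] F [ 0.37  0.06 -0.43] T [-0.096  0.041 -0.021] op 0.0377 q6 -19.55 eff6 -0.0 yaw -3.5
```

View pics/w2v.png

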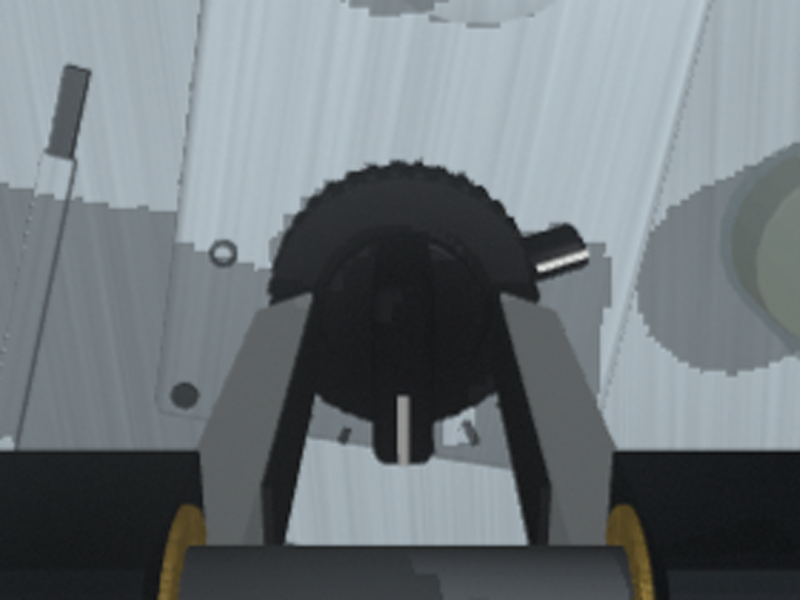

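Run:
```python
from h import *
R=get_state()['tool_rot']; zt=R[:,2]
f=lambda u,v,z:ray('w2',u/2.857+120-.3,v/2.857+120-.3,z)
print('from ring',f(404,163,.073)+.031*zt,'from bar end',f(403,463,.111)-.019*zt, 'lug',f(578,250,.075),'scr',f(184,395,.058))
```

```text
from ring [ 0.51087943 -0.17291355  0.07300439] from bar end [ 0.51061363 -0.17453756  0.11099731] lug [ 0.55073302 -0.16396807  0.075     ] scr [ 0.45226274 -0.20308728  0.058     ]
```

Centre estimates along the bar are -0.173, -0.1745 and -0.1766, so I take -0.1755. I move 2 mm back along tool z and close gently.

Emit:
carry_out(plan=[[[0,0,-0.02],0,0.4],[[0,0,-0.04],0,0.3],[[0,0,-0.04],0,0.2],[[0,0,-0.04],0,0.1],[[0,0,-0.04],0,0.0],[[0,0,-0.04],0,0.0],[[0,0,-0.04],0,0.0]], newtons=4)

```text
t: 4.88
eef_pos: [0.5109, -0.1756, 0.112]
tool_rot: [[-0.0, 0.998, -0.061], [0.0, -0.061, -0.998], [-1.0, -0.0, 0.0]]
contact_force: [-3.6, 0.0, 1.9]
opening: 0.0121
```

```bash
python3 st.py
```

```text
t 4.875 [ 0.5109 -0.1756  0.112 ] F [-3.64  0.03  1.91] T [-0.014  0.632  0.014] op 0.0121 q6 -19.35 eff6 0.005 yaw -3.49
```

Emit:
carry_out(plan=[[[0,-0.01,0],0,0.0],[[0,-0.01,0],0,0.0],[[0,-0.01,0],0,0.0]], newtons=4)

```text
t: 5.25
eef_pos: [0.5106, -0.1756, 0.112]
tool_rot: [[0.0, 0.998, -0.061], [-0.0, -0.061, -0.998], [-1.0, 0.0, 0.0]]
contact_force: [-1.0, 0.1, -0.4]
opening: 0.0123
```

```bash
python3 st.py
```

```text
t 5.25 [ 0.5106 -0.1756  0.112 ] F [-1.02  0.12 -0.45] T [-0.091  0.219 -0.042] op 0.0123 q6 -19.37 eff6 0.009 yaw -3.5
```

Emit:
carry_out(plan=[[[0,-0.012,0],0,0.0],[[0,-0.012,0],0,0.0],[[0,-0.012,0],0.2,0.0],[[0,-0.012,0],0.6,0.0],[[0,-0.012,0],1.1,0.0],[[0,-0.012,0],1.6,0.0],[[0,-0.012,0],2.0,0.0],[[0,-0.012,0],2.3,0.0],[[0,-0.012,0],2.5,0.0],[[0,-0.012,0],2.5,0.0]], newtons=25)

```text
t: 6.5
eef_pos: [0.5101, -0.1756, 0.112]
tool_rot: [[0.0, 0.879, -0.477], [-0.0, -0.477, -0.879], [-1.0, 0.0, -0.0]]
contact_force: [4.5, -0.6, -1.5]
opening: 0.0115
```

```bash
python3 st.py
```

```text
t 6.5 [ 0.5101 -0.1756  0.112 ] F [ 4.54 -0.58 -1.53] T [-0.299 -1.08  -0.008] op 0.0115 q6 5.64 eff6 0.371 yaw -28.52
```

Emit:
carry_out(plan=[[[0,0.01,-0.006],0,0.0],[[0,0.01,-0.006],0.2,0.0],[[0,0.01,-0.006],0.4,0.0],[[0,0.01,-0.006],0.6,0.0],[[0,0.01,-0.006],0.6,0.0]])

```text
t: 7.12
eef_pos: [0.5105, -0.1756, 0.112]
tool_rot: [[-0.0, 0.824, -0.567], [-0.0, -0.567, -0.824], [-1.0, 0.0, 0.0]]
contact_force: [1.4, -1.9, -0.3]
opening: 0.012
```

```bash
python3 st.py
```

```text
t 7.125 [ 0.5105 -0.1756  0.112 ] F [ 1.38 -1.92 -0.3 ] T [-0.523 -0.362 -0.039] op 0.012 q6 11.68 eff6 0.358 yaw -34.54
```

Emit:
carry_out(plan=[[[0,0.005,0.004],0.1,0.0],[[0,0.005,0.004],0.2,0.0],[[0,0.005,0.004],0.3,0.0],[[0,0.005,0.004],0.3,0.0]])

```text
t: 7.62
eef_pos: [0.5106, -0.1758, 0.112]
tool_rot: [[-0.0, 0.793, -0.609], [0.0, -0.609, -0.793], [-1.0, -0.0, -0.0]]
contact_force: [1.4, -0.3, 2.2]
opening: 0.0119
```

```bash
python3 st.py
```

```text
t 7.625 [ 0.5106 -0.1758  0.112 ] F [ 1.36 -0.34  2.19] T [-0.151 -0.181 -0.005] op 0.0119 q6 14.63 eff6 0.191 yaw -37.52
```

Emit:
carry_out(plan=[[[0,0,0],0.1,0.0],[[0,0,0],0.2,0.0],[[0,0,0],0.25,0.0],[[0,0,0],0.25,0.0]])

```text
t: 8.12
eef_pos: [0.5106, -0.1757, 0.112]
tool_rot: [[-0.0, 0.766, -0.643], [0.0, -0.643, -0.766], [-1.0, -0.0, 0.0]]
contact_force: [0.6, 1.4, 1.3]
opening: 0.0121
```

```bash
python3 st.py
```

```text
t 8.125 [ 0.5106 -0.1757  0.112 ] F [0.57 1.42 1.27] T [ 0.069 -0.1    0.112] op 0.0121 q6 17.11 eff6 0.223 yaw -39.99
```

Emit:
carry_out(plan=[[[0,0,0],0,0.0]])

```text
t: 8.25
eef_pos: [0.5106, -0.1757, 0.1119]
tool_rot: [[-0.0, 0.766, -0.643], [0.0, -0.643, -0.766], [-1.0, -0.0, -0.0]]
contact_force: [0.8, 0.7, 2.9]
opening: 0.0115
```

```bash
python3 st.py
```

```text
t 8.25 [ 0.5106 -0.1757  0.1119] F [0.81 0.69 2.92] T [ 0.045 -0.07   0.166] op 0.0115 q6 17.1 eff6 0.117 yaw -39.98
```

Emit:
carry_out(plan=[[[0,0,0],0.1,0.0],[[0,0,0],0.15,0.0],[[0,0,0],0.15,0.0]])

```text
t: 8.62
eef_pos: [0.5105, -0.1757, 0.1119]
tool_rot: [[-0.0, 0.749, -0.663], [0.0, -0.663, -0.749], [-1.0, -0.0, 0.0]]
contact_force: [-1.6, 3.0, 3.2]
opening: 0.0116
```

```bash
python3 st.py
```

```text
t 8.625 [ 0.5105 -0.1757  0.1119] F [-1.59  3.02  3.23] T [0.302 0.294 0.344] op 0.0116 q6 18.62 eff6 0.403 yaw -41.5
```

The low-flame stop shows at yaw of about -39.5° (Tz rising from 0.11 to 0.17 to 0.34), or 36° after the start, which fits 0.9 + 0.23 rad. I back off 2° and push in.

Emit:
carry_out(plan=[[[0,0,0],-0.2,0.0],[[0.02,0,0],-0.25,0.0],[[0.05,0,0],-0.25,0.0],[[0.08,0,0],-0.25,0.0],[[0.11,0,0],-0.25,0.0],[[0.13,0,0],-0.25,0.0],[[0.13,0,0],-0.25,0.0]], newtons=30)

```text
t: 9.5
eef_pos: [0.5108, -0.1759, 0.1059]
tool_rot: [[0.001, 0.777, -0.629], [-0.0, -0.629, -0.777], [-1.0, 0.001, -0.0]]
contact_force: [-2.5, 2.3, 9.4]
opening: 0.0117
```

```bash
python3 st.py
```

```text
t 9.5 [ 0.5108 -0.1759  0.1059] F [-2.47  2.27  9.42] T [0.438 0.519 0.016] op 0.0117 q6 16.12 eff6 0.0 yaw -39.01
```

Emit:
carry_out(plan=[[[0.015,-0.006,0],0,0.0],[[0.015,-0.006,0],0.2,0.0],[[0.015,-0.006,0],0.4,0.0],[[0.015,-0.006,0],0.5,0.0],[[0.015,-0.006,0],0.5,0.0]])

```text
t: 10.12
eef_pos: [0.5108, -0.1759, 0.1054]
tool_rot: [[0.001, 0.719, -0.695], [-0.001, -0.695, -0.719], [-1.0, 0.001, -0.0]]
contact_force: [-1.0, 1.2, 10.6]
opening: 0.0121
```

```bash
python3 st.py
```

```text
t 10.125 [ 0.5108 -0.1759  0.1054] F [-1.05  1.19 10.56] T [0.169 0.383 0.016] op 0.0121 q6 21.15 eff6 0.154 yaw -44.03
```

Past the low-flame stop at low torque (yaw -44°). The end stop should be near -91°.

Emit:
carry_out(plan=[[[0,0,0],0.3,0.0],[[0,0,0],0.7,0.0],[[0,0,0],1.1,0.0],[[0,0,0],1.5,0.0],[[0,0,0],1.8,0.0],[[0,0,0],2.0,0.0],[[0,0,0],2.0,0.0]])

```text
t: 11.0
eef_pos: [0.511, -0.1761, 0.1055]
tool_rot: [[0.002, 0.438, -0.899], [-0.001, -0.899, -0.438], [-1.0, 0.002, -0.001]]
contact_force: [-0.4, -0.2, 9.2]
opening: 0.0117
```

```bash
python3 st.py
```

```text
t 11.0 [ 0.511  -0.1761  0.1055] F [-0.37 -0.24  9.19] T [-0.116  0.239 -0.065] op 0.0117 q6 41.16 eff6 0.27 yaw -64.04
```

Emit:
carry_out(plan=[[[0,0,0],0.3,0.0],[[0,0,0],0.7,0.0],[[0,0,0],1.1,0.0],[[0,0,0],1.5,0.0],[[0,0,0],1.8,0.0],[[0,0,0],2.0,0.0],[[0,0,0],2.1,0.0],[[0,0,0],2.1,0.0]])

```text
t: 12.0
eef_pos: [0.511, -0.1763, 0.1056]
tool_rot: [[0.002, 0.087, -0.996], [-0.002, -0.996, -0.087], [-1.0, 0.002, -0.002]]
contact_force: [-0.6, -2.0, 9.9]
opening: 0.0118
```

```bash
python3 st.py
```

```text
t 12.0 [ 0.511  -0.1763  0.1056] F [-0.56 -2.02  9.92] T [-0.488  0.232  0.018] op 0.0118 q6 62.15 eff6 0.158 yaw -85.03
```

Emit:
carry_out(plan=[[[0,0,0],0.1,0.0],[[0,0,0],0.2,0.0],[[0,0,0],0.2,0.0],[[0,0,0],0.2,0.0]])

```text
t: 12.5
eef_pos: [0.511, -0.1764, 0.1056]
tool_rot: [[0.002, 0.052, -0.999], [-0.002, -0.999, -0.052], [-1.0, 0.002, -0.002]]
contact_force: [-0.1, -2.5, 10.2]
opening: 0.0113
```

```bash
python3 st.py
```

```text
t 12.5 [ 0.511  -0.1764  0.1056] F [-0.08 -2.49 10.18] T [-0.466  0.262 -0.056] op 0.0113 q6 64.13 eff6 0.004 yaw -87.01
```

Emit:
carry_out(plan=[[[0,0.006,0],0.1,0.0],[[0,0.006,0],0.2,0.0],[[0,0.006,0],0.2,0.0],[[0,0.006,0],0.2,0.0]])

```text
t: 13.0
eef_pos: [0.511, -0.1765, 0.1056]
tool_rot: [[0.002, 0.017, -1.0], [-0.001, -1.0, -0.017], [-1.0, 0.001, -0.002]]
contact_force: [0.8, -1.2, 9.0]
opening: 0.0116
```

```bash
python3 st.py
```

```text
t 13.0 [ 0.511  -0.1765  0.1056] F [ 0.8  -1.16  9.04] T [-0.288  0.183 -0.007] op 0.0116 q6 66.1 eff6 0.002 yaw -89.01
```

Emit:
carry_out(plan=[[[0,0,0],0.1,0.0],[[0,0,0],0.15,0.0],[[0,0,0],0.15,0.0]])

```text
t: 13.38
eef_pos: [0.511, -0.1765, 0.1055]
tool_rot: [[0.002, -0.009, -1.0], [-0.001, -1.0, 0.009], [-1.0, 0.001, -0.002]]
contact_force: [-0.6, -0.9, 10.2]
opening: 0.0121
```

```bash
python3 st.py
```

```text
t 13.375 [ 0.511  -0.1765  0.1055] F [-0.64 -0.9  10.21] T [-0.255  0.244  0.028] op 0.0121 q6 67.61 eff6 0.099 yaw -90.51
```

Emit:
carry_out(plan=[[[0,0,0],0.1,0.0],[[0,0,0],0.15,0.0],[[0,0,0],0.15,0.0]])

```text
t: 13.75
eef_pos: [0.511, -0.1765, 0.1055]
tool_rot: [[0.002, -0.035, -0.999], [-0.001, -0.999, 0.035], [-1.0, 0.001, -0.002]]
contact_force: [0.3, -2.3, 11.0]
opening: 0.0118
```

```bash
python3 st.py
```

```text
t 13.75 [ 0.511  -0.1765  0.1055] F [ 0.33 -2.33 11.02] T [-0.292  0.216  0.004] op 0.0118 q6 69.11 eff6 0.1 yaw -92.01
```

Emit:
carry_out(plan=[[[0,0,0],0.0,0.0]])

```text
t: 13.88
eef_pos: [0.511, -0.1765, 0.1055]
tool_rot: [[0.002, -0.035, -0.999], [-0.001, -0.999, 0.035], [-1.0, 0.001, -0.002]]
contact_force: [-0.2, -1.9, 9.4]
opening: 0.0119
```

```bash
python3 st.py
```

```text
t 13.875 [ 0.511  -0.1765  0.1055] F [-0.18 -1.88  9.44] T [-0.284  0.214  0.059] op 0.0119 q6 69.1 eff6 0.021 yaw -92.01
```

Emit:
carry_out(plan=[[[0,0.004,0],0.05,0.0],[[0,0.004,0],0.1,0.0],[[0,0.004,0],0.1,0.0]])

```text
t: 14.25
eef_pos: [0.511, -0.1766, 0.1055]
tool_rot: [[0.002, -0.052, -0.999], [-0.001, -0.999, 0.052], [-1.0, 0.001, -0.002]]
contact_force: [0.4, -0.1, 8.9]
opening: 0.0117
```

```bash
python3 st.py
```

```text
t 14.25 [ 0.511  -0.1766  0.1055] F [ 0.39 -0.14  8.89] T [-0.064  0.187  0.068] op 0.0117 q6 70.08 eff6 0.166 yaw -93.01
```

Emit:
carry_out(plan=[[[0,0,0],0.05,0.0],[[0,0,0],0.1,0.0],[[0,0,0],0.1,0.0]])

```text
t: 14.62
eef_pos: [0.511, -0.1764, 0.1055]
tool_rot: [[0.002, -0.07, -0.998], [-0.001, -0.998, 0.07], [-1.0, 0.001, -0.002]]
contact_force: [-0.3, 1.7, 9.9]
opening: 0.0118
```

```bash
python3 st.py
```

```text
t 14.625 [ 0.511  -0.1764  0.1055] F [-0.32  1.67  9.9 ] T [-0.017  0.181  0.2  ] op 0.0118 q6 71.08 eff6 0.31 yaw -93.99
```

Emit:
carry_out(plan=[[[0,0,0],0.04,0.0],[[0,0,0],0.04,0.0]])

```text
t: 14.88
eef_pos: [0.5111, -0.1764, 0.1055]
tool_rot: [[0.002, -0.076, -0.997], [-0.001, -0.997, 0.076], [-1.0, 0.001, -0.002]]
contact_force: [0.8, 1.7, 10.9]
opening: 0.0118
```

```bash
python3 st.py
```

```text
t 14.875 [ 0.5111 -0.1764  0.1055] F [ 0.78  1.67 10.86] T [0.121 0.158 0.279] op 0.0118 q6 71.47 eff6 0.344 yaw -94.38
```

End stop felt: Tz 0.20, then 0.28, at yaw of about -93.5°, 54° past the first stop. I ease up while holding it there.

Emit:
carry_out(plan=[[[-0.02,0,0],-0.04,0.0],[[-0.05,0,0],-0.06,0.0],[[-0.08,0,0],-0.06,0.0],[[-0.1,0,0],-0.06,0.0],[[-0.12,0,0],-0.06,0.0],[[-0.12,0,0],-0.06,0.0]])

```text
t: 15.62
eef_pos: [0.5106, -0.1763, 0.1108]
tool_rot: [[0.001, -0.066, -0.998], [-0.0, -0.998, 0.066], [-1.0, 0.0, -0.001]]
contact_force: [4.8, -2.6, 2.8]
opening: 0.0116
```

```bash
python3 st.py
```

```text
t 15.625 [ 0.5106 -0.1763  0.1108] F [ 4.77 -2.61  2.79] T [-0.65  -0.828  0.11 ] op 0.0116 q6 70.88 eff6 0.145 yaw -93.8
```

Emit:
carry_out(plan=[[[-0.01,0.003,-0.008],0,0.0],[[-0.02,0.003,-0.008],0,0.0],[[-0.02,0.003,-0.008],0,0.0]], newtons=8)

```text
t: 16.0
eef_pos: [0.5107, -0.1763, 0.1116]
tool_rot: [[-0.0, -0.066, -0.998], [0.0, -0.998, 0.066], [-1.0, -0.0, 0.0]]
contact_force: [3.4, -1.5, 1.4]
opening: 0.0119
```

```bash
python3 st.py
```

```text
t 16.0 [ 0.5107 -0.1763  0.1116] F [ 3.36 -1.47  1.36] T [-0.349 -0.283  0.042] op 0.0119 q6 70.87 eff6 0.078 yaw -93.8
```

Emit:
carry_out(plan=[[[0,0,0],0,0.2],[[0,0,0],0,0.3],[[0,0,0],0,0.4],[[0,0,0],0,0.4],[[0,0,0],0,0.4]])

```text
t: 16.62
eef_pos: [0.5108, -0.1763, 0.1117]
tool_rot: [[-0.0, -0.066, -0.998], [0.0, -0.998, 0.066], [-1.0, -0.0, 0.0]]
contact_force: [0.7, 0.1, 0.8]
opening: 0.0375
```

Run:
```python
import st
from h import *
snap('wrist','w3'); im=cv2.imread('pics/w3.png'); cv2.imwrite('pics/w3v.png',cv2.resize(im[120:330,120:400],(800,600),interpolation=cv2.INTER_CUBIC))
```

```text
t 16.625 [ 0.5108 -0.1763  0.1117] F [0.7  0.1  0.81] T [ 0.034  0.122 -0.002] op 0.0375 q6 70.87 eff6 0.0 yaw -93.8
```

View pics/w3v.png

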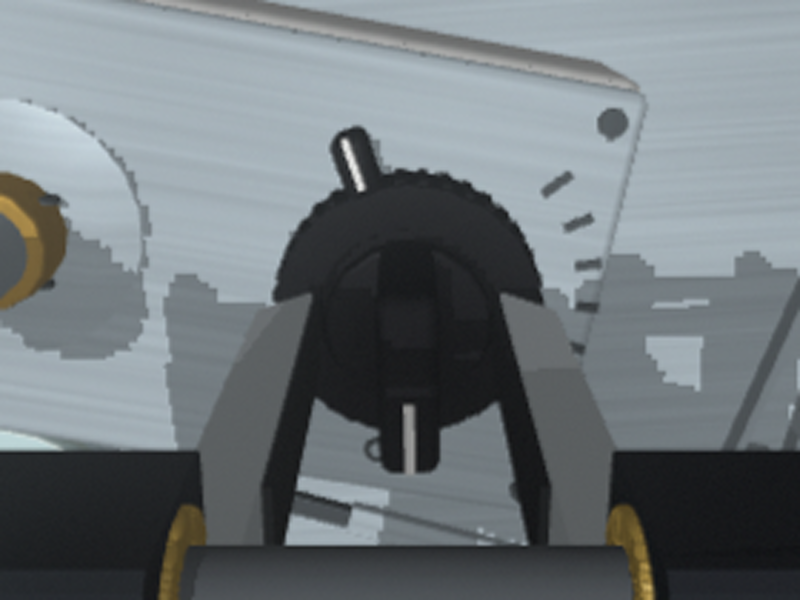

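The knob's pointer now points to the burner's front, at (409,438), with fingers clear on both sides. I retreat straight up and check.

Emit:
carry_out(plan=[[[-0.1,0,0],0,0.4],[[-0.4,0,0],0,0.4],[[-0.8,0,0],0,0.4],[[-1.3,0,0],0,0.4],[[-1.7,0,0],0,0.5],[[-1.9,0,0],0,0.6],[[-1.97,0,0],0,0.6],[[-1.97,0,0],0,0.6],[[-1.97,0,0],0,0.6]])

```text
t: 17.8
eef_pos: [0.5106, -0.1762, 0.2096]
tool_rot: [[-0.001, -0.066, -0.998], [0.0, -0.998, 0.066], [-1.0, -0.0, 0.001]]
contact_force: [-0.1, 0.4, -0.3]
opening: 0.0561
```

Run:
```python
import st
from h import *
snap('wrist','w4'); im=cv2.imread('pics/w4.png'); cv2.imwrite('pics/w4v.png',cv2.resize(im,(800,600),interpolation=cv2.INTER_CUBIC))
```

```text
t 17.8 [ 0.5106 -0.1762  0.2096] F [-0.06  0.4  -0.32] T [0.009 0.143 0.035] op 0.0561 q6 70.87 eff6 -0.0 yaw -93.8
```

View pics/w4v.png

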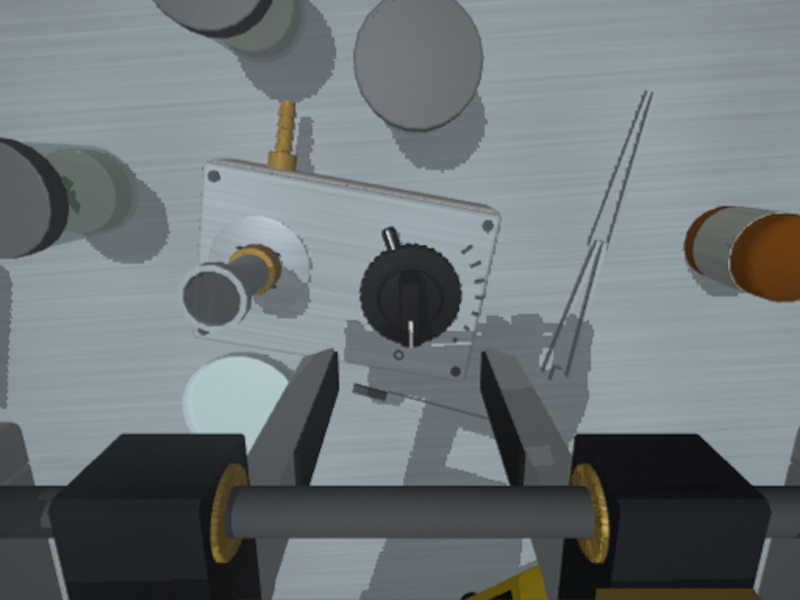

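Run:
```python
from h import *
def P(fn): d=np.load(f'pics/{fn}.npz'); return d['K']@np.linalg.inv(d['T'])[:3]
c=lambda u,v:np.array([u/2.857+119.7,v/2.857+119.7]); w=lambda u,v:np.array([u,v])/1.5625-.2
def tri(a,pa,b,pb): X=cv2.triangulatePoints(P(a),P(b),pa,pb).ravel(); return (X[:3]/X[3]).round(4)
def lastwhite(fn,rows,cols):
    g=cv2.cvtColor(cv2.imread(f'pics/{fn}.png'),6)[rows,cols]; v,u=np.nonzero(g>100); return u,v
print('before',tri('w1',w(409,348),'w2',c(403,463)),'after',tri('w4',w(411,348),'w3',c(409,472)))
s={'s2':(488,226),'s1':(455,371),'s4':(214,176),'s3':(203,331)}
q={k:ray('w4',*w(*v),.058)[:2] for k,v in s.items()}
for k,v in q.items(): print(k,v.round(4))
q1={'s1':(325,336),'s2':(471,361),'s3':(364,61),'s4':(534,94)}
for k,v in q1.items(): print('before',k,ray('w1',*w(*v),.058)[:2].round(4))
for n,f,l in(('w1',w,((462,279),(478,273))),('w2',c,((530,262),(583,248))),('w3',c,((363,185),(348,130))),('w4',w,((393,243),(387,229)))):
    a,b=[ray(n,*f(*p),.075)[:2] for p in l]; print('lug',n,b.round(4),'about axis deg',np.degrees(np.arctan2(*(b-[.5108,-.1763])[::-1])).round(1),np.degrees(np.arctan2(*(b-a)[::-1])).round(1))
snap('scene','scene1'); snap('side','side1')
for a in('scene','side'):
    x,y=[cv2.imread(f'pics/{a}{i}.png').astype(int) for i in(0,1)]; 
    cv2.imwrite(f'pics/{a}d.png',np.clip(abs(x-y)*4,0,255))
b=cv2.imread('pics/side1.png')[175:265,262:362]; a=cv2.imread('pics/scene1.png')[170:260,145:245]
cv2.imwrite('pics/crop2.png',np.hstack([cv2.resize(x,(400,360),interpolation=cv2.INTER_CUBIC) for x in(a,b)]))
```

```text
before [ 0.5092 -0.1954  0.1079] after [ 0.4894 -0.175   0.1064]
s2 [ 0.5484 -0.2271]
s1 [ 0.4519 -0.2026]
s4 [ 0.5896 -0.062 ]
s3 [ 0.4915 -0.0373]
before s1 [ 0.4525 -0.203 ]
before s2 [ 0.5491 -0.2267]
before s3 [ 0.4926 -0.038 ]
before s4 [ 0.59   -0.0614]
lug w1 [ 0.5529 -0.1622] about axis deg 18.5 17.9
lug w2 [ 0.5519 -0.1636] about axis deg 17.2 12.3
lug w3 [ 0.5543 -0.1659] about axis deg 13.4 10.3
lug w4 [ 0.5529 -0.1651] about axis deg 14.9 18.9[ WARN:0@3.588] global loadsave.cpp:1063 imwrite_ Unsupported depth image for selected encoder is fallbacked to CV_8U.
```

View pics/crop2.png

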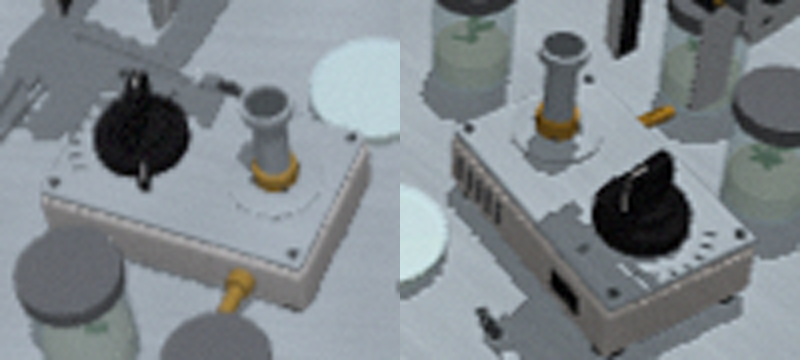

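Run:
```python
from h import *
for n,(r,c) in {'scene':((208,221),(175,188)),'side':((217,232),(322,340))}.items():
    a,b=[cv2.cvtColor(cv2.imread(f'pics/{n}{i}.png'),6).astype(np.float32) for i in(0,1)]
    if n=='scene':
        for g in(a,b):
            p=g[r[0]:r[1],c[0]:c[1]].copy(); w=np.clip(120-p,0,None); w[:6]=0; v,u=np.indices(w.shape); print('lug dark centroid',(u*w).sum()/w.sum()+c[0],(v*w).sum()/w.sum()+r[0])
    print(n,'shift ring+lug patch',cv2.phaseCorrelate(a[r[0]:r[1],c[0]:c[1]].copy(),b[r[0]:r[1],c[0]:c[1]].copy()))
# knob top far/near ends in both views: rays at z=.111 and .107 for after
sc=lambda u,v:(u/4+145-.375,v/4+170-.375); sd=lambda u,v:((u-400)/4+262-.375,v/4+175-.375)
ax=np.array([.5108,-.1763]); d=np.array([np.cos(np.radians(-3.8)),np.sin(np.radians(-3.8))])
for z in(.111,.107):
    for s in(-.019,.019):
        p=[*(ax+s*d),z]; u=proj('scene1',p); v=proj('side1',p); print(z,s,'scene crop',((u-[145,170]+.375)*4).round(1),'side crop',((v-[262,175]+.375)*4+[400,0]).round(1))
```

```text
lug dark centroid 180.07947598253276 215.09606986899564
lug dark centroid 180.64823529411765 215.3
scene shift ring+lug patch ((0.673841001312276, 0.44634530005487516), 1.0149625258975559)
side shift ring+lug patch ((-0.20165597549767966, 0.3944428208221318), 0.8371657548127351)
0.111 -0.019 scene crop [140.5  69.1] side crop [627.9 179.9]
0.111 0.019 scene crop [123.6 113.5] side crop [669.8 152.2]
0.107 -0.019 scene crop [141.3  73.2] side crop [627.2 184.4]
0.107 0.019 scene crop [124.5 117.5] side crop [669.1 156.6]
```

```bash
python3 -c "
from h import *
print(job_done())"
```

```text
the job is handed in; nothing more can be done
None
```

The burner is shut off: the gas knob is at OFF and sprung back up, and I handed the job in at about 18 s of the 72 s allowed.

**What I did**
- I used the one white burner and gripped the gas knob's bar across its 12 mm.
- I turned it clockwise to the low-flame stop, felt after about 36° with torque peaking at 0.34 N m. That is above the 0.15–0.25 N m you gave as enough, but below the 0.4 N m at which the burner twists.
- I backed off 2°, pushed in about 6 mm (about 10 N), and turned 54° further to the end stop, felt at 0.20 then 0.28 N m.
- I eased the knob up while holding it at the stop, let go, and lifted clear.

**Last checks**
- **Knob angle:** the pointer shows about 0.17 rad, which fits an OFF stop offset in line with the low-flame stop at about 1.13 rad.
- **Knob up:** the spring force fell smoothly to about 1.4 N on the way up, with no sign of the pin holding it down. The knob top in the scene and side views also fits 111 mm.
- **Lock:** I did not test the lock by turning the knob back. I take it as locked because it came up at the end stop.
- **Burner:** the plate screws moved about 1 mm or less.
- **Contact:** the gripper was touching nothing at hand-in.

**Checks that disagreed**
- **Knob height:** the coarse wrist-camera measurement read 1.5 mm lower after than before. That is within its error and well short of the 4 mm it would drop if held down.
- **Air ring:** the lug appeared to shift about 3.6° clockwise in the wrist views and about 2° the other way in the scene view. I read this as measurement error, and both are inside the 6.9° limit.

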